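# Sweep the bottle caps into the catch tray

## Task

Clear the bar: sweep the three red screw caps across the counter, through the open side of the steel catch tray, until each cap lies wholly inside it. Push them with the fingers and keep them sliding on the counter, never pick one up; leave the cork stopper, the glassware and everything else standing where it is.

Things in the scene. Friction and masses are not known exactly. Their poses are not given: they have to be found in the camera images.
- catch_tray: Fixed catch tray: three upright steel walls (22 mm high, 5 mm thick) round a dark ribbed floor that is flush with the counter (no step or lip). Inside it is 220 mm wide (its x) and 130 mm deep (its y). Its -y side has no wall: that is the open side, where caps slide in. Origin at the centre of its floor, at counter height (z = 0); the back wall's inner face is at its y = +65 mm, the side walls' inner faces at x = -110 and +110 mm, and the open side's line at y = -65 mm.
- tray_mouth (a point): Middle of the tray's open side, at counter height, 65 mm from the tray's origin along its -y; axes as the tray's.
- cap1_center (a point): Red metal screw cap with a brass band, a flat disc 36 mm across and 18 mm high, 14 g, loose, lying flat on the counter. This point is its centre, 9 mm above its underside.
- cap2_center (a point): Red metal screw cap with a brass band, a flat disc 36 mm across and 18 mm high, 14 g, loose, lying flat on the counter. This point is its centre, 9 mm above its underside.
- cap3_center (a point): Red metal screw cap with a brass band, a flat disc 36 mm across and 18 mm high, 14 g, loose, lying flat on the counter. This point is its centre, 9 mm above its underside.
- cap1: The first red cap (same thing as point cap1_center); origin at the centre of its underside.
- cap2: The second red cap (same thing as point cap2_center); origin at the centre of its underside.
- cap3: The third red cap (same thing as point cap3_center); origin at the centre of its underside.
- stopper: Bottle stopper standing on its round black head (30 mm across, 14 mm high) with the cork (19 mm across) pointing up, 40 mm high in all; stands among the caps; loose, a bystander to leave alone. Origin at the centre of its underside, z up.
- shot_glass: Green shot glass, 48 mm across the top, 60 mm high; loose, a bystander to leave alone. Origin at the centre of its underside, z up.
- tankard: Dark pewter tankard with a handle at its +y, 84 mm across (about 125 mm with the handle), 110 mm high; loose, a bystander to leave alone. Origin at the centre of its underside, z up.
- votive: Yellow candle cup, 68 mm across, 50 mm high; loose, a bystander to leave alone. Origin at the centre of its underside, z up.
- jigger: Steel double-cone measure, 46 mm across, 85 mm high; loose, a bystander to leave alone. Origin at the centre of its underside, z up.

How it is judged:
By the outcome, as a careful person would: the job done as asked, in the order asked, and still so for the second after the job is handed in, with the robot touching nothing.
It also fails if it takes over 67 s, if anything falls off the work surface, if the arm or the gripper's body presses on something with over 40 N, if the wrist force passes 120 N, or if a joint passes its speed limit or range.

## Robot

A 7-joint arm with a two-finger parallel gripper is mounted at the origin on the work surface. World frame = base frame: x ahead of the robot, y to its left, z up, the work surface at z = 0. Lengths are in m, angles in rad, forces in N, time in s.
With the tool pointing down it reaches from about 0.4 to 0.85 m from the base axis. Payload 10.4 kg.
Tool frame: the origin (TCP) lies on the centre line of the jaws, within the pads' length; the fingertips stand 22 mm ahead of it and the grasp point (between the pads) lies 3 mm ahead of it; z points along the fingers, y is the direction in which the jaws open and shut (so a half turn about z gives the same grasp; the last joint's range is limited). The gripper opens to 85 mm and grips with 20 to 120 N. Pads are 22 mm wide; open, the fingers measure 114 mm over their backs; the gripper's body (76 mm by 85 mm) begins 54 mm behind the grasp point. The pads swing forward as they close: fully open they stand 13 mm farther back than shut.
Start: joints at [1.253, 0.332, -0.065, 1.46, 0.022, 1.35, -0.088], TCP at [0.182, -0.598, 0.253] pointing down, gripper open.
Joint ranges: [-2.6, 2.6], [-0.5, 2.12], [-1.47, 1.34], [0.16, 2.42], [-1.27, 4.41], [0.06, 2.06], [-2.6, 2.6]. Speed limits (rad/s): [2.22, 2.22, 2.79, 2.79, 3.14, 3.14, 3.14].

## Interface

Orientations are given as a unit quaternion [x, y, z, w].
In Python, from workcell import manip gives the robot as it stands. The module is installed in compiled form; this text tells all that it offers.
- The arm moves only by the shell command python3 -m crank 'ROWS' [FORCE]. ROWS is JSON, a list of rows, each a list of 3 entries, a list of its own where there are three numbers: the opening, from -1 (shut) to 1 (fully open), then the shift along the tool's x, y, z normalised to -1 to 1, where 1 is 80 mm, then the turn, a rotation vector about the tool's x, y, z normalised to -1 to 1, where 1 is pi/4 rad. In form: [[jaw, [tx, ty, tz], [ax, ay, az]], ...]. A call has exactly 5 rows; each row shifts and turns the commanded pose from where the row before left it, along the tool's axes as they then stand; what a row does not reach is not made up. A row lasts 1/10 s, in which the tool goes at most 50 mm and 8.59 degrees, less where a joint would pass 70% of its speed; a pose out of reach is approached as far as the arm can. A call with a number of a shift or a turn outside -1 to 1 is refused whole. A call with a gripper value outside its range is refused whole. The fingers move at their own pace and stop on an object; FORCE is the grip in N (left out, the last holds). Time passes only in rows, so rows that do not move let the fingers close, or fill a call up. It gives the time, the measured TCP pose, the force and the opening at its end, in the units of the state.
- manip.get_obs(): the state, without advancing time (a new reading comes with each control period).
- manip.camera(name): name is "scene" or "top" or "wrist"; returns the picture (480x640x3 uint8, blue, green, red); there is no depth.
- manip.camera_info(name): a dict with "K" (3x3 intrinsics, pixels), "k1" (the pictures are not rectified: a ray, as slopes to the right and down, at radius r is drawn at 1 + k1 r^2 times it, then the intrinsics apply), "camera_from_world" (4x4, takes a point from world to camera coordinates); the wrist camera has in their place "mount" (4x4, takes a point from camera to tool coordinates, whose origin is the TCP and whose axes are the flange's). Camera axes: x right, y down, z forward; pixel columns grow to the right and rows downward; lengths in m; the calibration is good to about 2 mm. A picture is of the moment at which its call begins: read the wrist's pose just before it. camera_info takes no time and is no camera call.
- manip.hand_in(): hands the job in, once; it reports no verdict.
The state is a dict: "clock": time; "joint_pos": joint angles; "joint_velocities": joint speeds; "tau": joint torques, N m; "position": TCP position; "ee_rot": TCP orientation; "ft_force": force on the tool from outside, world axes, zero at the start; "torque": the same for the moment, N m; "grip_width": opening from 0.0 (shut) to 1.0 (fully open).
Only numpy, scipy, OpenCV 4.12 (cv2) and the standard library are available. Lean on these libraries where they do the work, as an engineer would, in place of code of your own. Each camera call takes 0.05 s, during which the arm holds its last target.

## Working session

There is one attempt and no reset: what is moved stays moved. The work goes in short steps, Python scripts to look and compute and a shell command to move; the robot and the scene stay as the last step left them, time stands still between calls to the robot, and variables do not carry over. Pictures are saved under pics/ and viewed, and the job is handed in when it is done.

```bash
mkdir -p pics; python3 - <<'E'
from workcell import manip
import cv2,numpy as np
o=manip.get_obs()
for k,v in o.items(): print(k,np.round(v,4))
for n in ["scene","top","wrist"]:
    cv2.imwrite(f"pics/{n}0.png",manip.camera(n)); print(n,manip.camera_info(n))
E
```

```text
clock 0.0
joint_pos [ 1.2534  0.3329 -0.0647  1.4609  0.0216  1.3499 -0.0885]
joint_velocities [ 0.0001 -0.0016  0.0012  0.0005  0.0008  0.0007  0.0005]
tau [-5.00000e-04 -6.25435e+01  4.87000e-02 -3.91604e+01  1.62000e-02
  9.90000e-03 -0.00000e+00]
position [ 0.1815 -0.5977  0.2525]
ee_rot [ 9.892e-01  1.469e-01 -2.000e-04 -7.000e-04]
ft_force [0.868  0.3988 0.2941]
torque [ 0.0416 -0.0295 -0.0084]
grip_width 0.998
scene {'K': array([[436.54416654,   0.        , 322.53879387],
       [  0.        , 436.54416654, 237.38415815],
       [  0.        ,   0.        ,   1.        ]]), 'k1': 0.01256981286769665, 'camera_from_world': array([[-0.87134025,  0.49009607, -0.02391673,  0.58531285],
       [ 0.3108305 ,  0.51359659, -0.7997518 , -0.11025416],
       [-0.37967167, -0.70428998, -0.59985418,  1.00873315],
       [ 0.        ,  0.        ,  0.        ,  1.        ]])}
top {'K': array([[438.55514044,   0.        , 321.44907087],
       [  0.        , 438.55514044, 223.39848666],
       [  0.        ,   0.        ,   1.        ]]), 'k1': -0.05214962940297196, 'camera_from_world': array([[ 0.01448577, -0.99922093,  0.03671088, -0.10907521],
       [-0.99832789, -0.01650811, -0.05539765,  0.59750179],
       [ 0.05596052, -0.03584702, -0.99778926,  0.98647044],
       [ 0.        ,  0.        ,  0.        ,  1.        ]])}
wrist {'K': array([[351.58825763,   0.        , 319.56874923],
       [  0.        , 351.58825763, 238.09885637],
       [  0.        ,   0.        ,   1.        ]]), 'k1': 0.006117564693594626, 'mount': array([[ 6.33913367e-04, -9.53426380e-01, -3.01625157e-01,
         7.70530598e-02],
       [ 9.99999667e-01,  4.49169521e-04,  6.81849908e-04,
         1.05793487e-03],
       [-5.14612863e-04, -3.01625489e-01,  9.53426347e-01,
        -1.21745829e-01],
       [ 0.00000000e+00,  0.00000000e+00,  0.00000000e+00,
         1.00000000e+00]])}
```

View pics/top0.png

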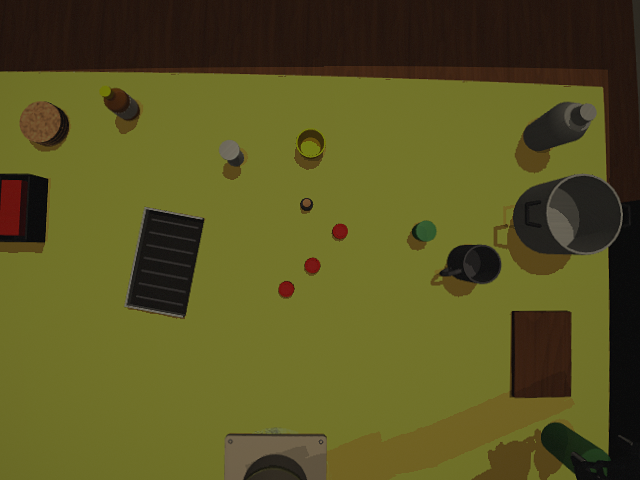

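View pics/scene0.png

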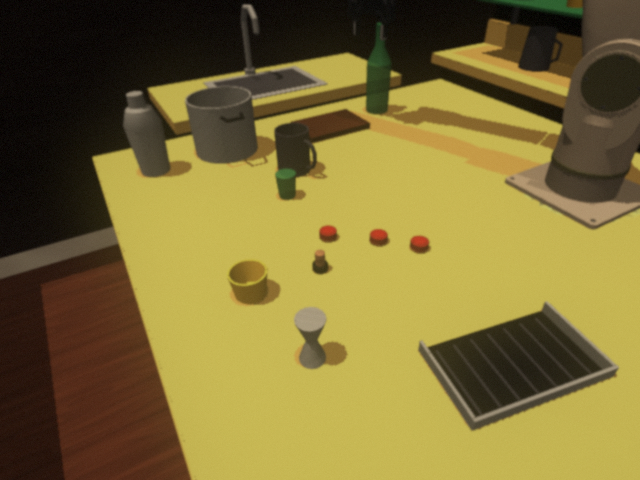

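View pics/wrist0.png

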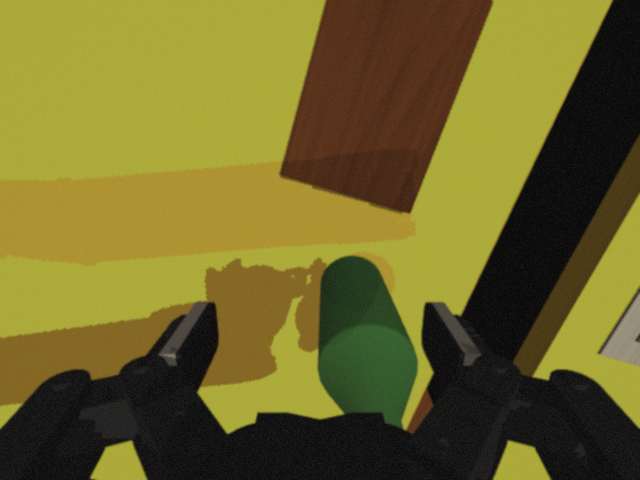

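```bash
cat > h.py <<'E'
import numpy as np,cv2
from workcell import manip
def undist(n,uv):
    ci=manip.camera_info(n);K=ci["K"];p=np.array([(uv[0]-K[0,2])/K[0,0],(uv[1]-K[1,2])/K[1,1]])
    q=p.copy()
    for _ in range(20): q=p/(1+ci["k1"]*(q@q))
    return q
def ray(n,uv,T=None):
    q=undist(n,uv);ci=manip.camera_info(n)
    if T is None: T=np.linalg.inv(ci["camera_from_world"])
    return T[:3,3],T[:3,:3]@np.array([q[0],q[1],1.])
def plane(n,uv,z,T=None):
    o,d=ray(n,uv,T);return o+d*(z-o[2])/d[2]
def tri(a,b):
    (o1,d1),(o2,d2)=a,b
    s=np.linalg.lstsq(np.c_[d1,-d2],o2-o1,rcond=None)[0]
    p,q=o1+d1*s[0],o2+d2*s[1]
    return (p+q)/2,np.linalg.norm(p-q)
def red(img,n,box):
    m=cv2.inRange(cv2.cvtColor(img,cv2.COLOR_BGR2HSV),(0,140,60),(8,255,255))|cv2.inRange(cv2.cvtColor(img,cv2.COLOR_BGR2HSV),(172,140,60),(180,255,255))
    k,l,s,c=cv2.connectedComponentsWithStats(m)
    return [(np.round(c[i],1),s[i]) for i in range(1,k) if s[i][4]>30 and box[0]<c[i][0]<box[1] and box[2]<c[i][1]<box[3]]
E
python3 - <<'E'
from h import *
t=cv2.imread('pics/top0.png');s=cv2.imread('pics/scene0.png')
a=red(t,'top',(60,500,100,400));b=red(s,'scene',(250,600,180,480))
print(a);print(b)
a.sort(key=lambda r:-r[0][0]);b.sort(key=lambda r:r[0][0])
for i,j in zip(a,b):
    P,g=tri(ray('top',i[0]),ray('scene',j[0])); print(np.round(P,4),round(g,4),np.round(plane('top',i[0],.018),4),np.round(plane('scene',j[0],.014),4))
def sh(n,x0,x1,y0,y1,f):
    im=cv2.imread(f'pics/{n}0.png')[y0:y1,x0:x1];cv2.imwrite(f'pics/{n}_z.png',cv2.resize(im,None,fx=f,fy=f,interpolation=cv2.INTER_CUBIC))
sh('top',110,310,120,330,2.8)
cv2.imwrite('pics/sz.png',cv2.resize(s[280:430,400:630],None,fx=3,fy=3))
E
```

```text
[(array([339.8, 230.9]), array([333, 224,  15,  15, 179], dtype=int32)), (array([312., 265.]), array([305, 258,  15,  15, 182], dtype=int32)), (array([285.9, 288.7]), array([279, 281,  15,  16, 188], dtype=int32))]
[(array([327.5, 230.8]), array([321, 227,  15,   9, 108], dtype=int32)), (array([378.1, 234.3]), array([371, 230,  15,  10, 116], dtype=int32)), (array([419.3, 241.2]), array([412, 237,  16,  10, 126], dtype=int32))]
[ 0.5817 -0.1418  0.0138] 0.0027 [ 0.5826 -0.1422  0.018 ] [ 0.5807 -0.1408  0.014 ]
[ 0.5025 -0.0788  0.0145] 0.003 [ 0.5038 -0.0796  0.018 ] [ 0.5008 -0.0785  0.014 ]
[ 0.4476 -0.0199  0.0141] 0.0035 [ 0.4493 -0.0212  0.018 ] [ 0.446  -0.0191  0.014 ]
```

View pics/top_z.png

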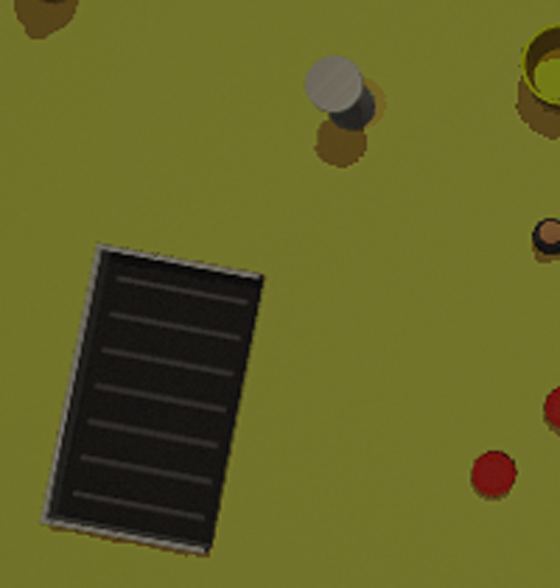

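View pics/sz.png

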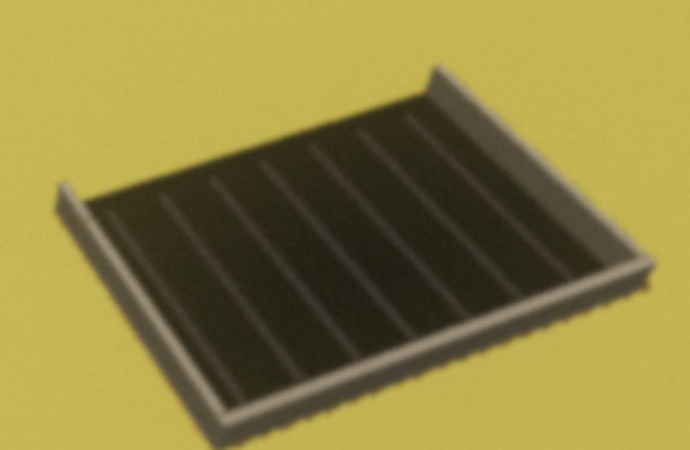

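```bash
python3 - <<'E'
from h import *
def pt(n,uv,z=0): return plane(n,uv,z)
T=lambda x,y:(110+x/2.8,120+y/2.8)
S=lambda x,y:(400+x/3,280+y/3)
for nm,z,t,s in [('openhi',.022,T(262,275),S(62,184)),('openlo',.022,T(208,552),S(438,68)),('backhi',.022,T(99,246),S(225,418)),('backlo',.022,T(45,521),S(652,263))]:
    P,g=tri(ray('top',t),ray('scene',s));print(nm,np.round(P,4),round(g,4),np.round(pt('top',t,z),4),np.round(pt('scene',s,z),4))
print('open floor', pt('top',T(260,290)),pt('top',T(211,545)),pt('scene',S(90,203)),pt('scene',S(432,93)))
# stopper
print('stopper top',pt('top',(306.5,202.5),.04), pt('scene',(320,254),.04))
print('stop base',pt('top',(306,205),.014),pt('scene',(320,271),0))
print('jigger',pt('top',(235,159),0),pt('scene',(313,363),0)); print('votive',pt('top',(311,144),.05))
E
```

```text
openhi [0.6045 0.1721 0.0148] 0.0061 [0.6063 0.1684 0.022 ] [0.6065 0.1781 0.022 ]
openlo [0.3792 0.2108 0.0129] 0.0063 [0.3827 0.2058 0.022 ] [0.3859 0.2173 0.022 ]
backhi [0.6268 0.3043 0.0182] 0.0036 [0.6277 0.3016 0.022 ] [0.6275 0.3068 0.022 ]
backlo [0.4025 0.3432 0.0149] 0.0058 [0.4052 0.3378 0.022 ] [0.407 0.347 0.022]
open floor [0.59521006 0.17480935 0.        ] [0.3849765  0.20945133 0.        ] [0.58836199 0.18150551 0.        ] [0.38099986 0.21682745 0.        ]
stopper top [ 0.6443759 -0.0647432  0.04     ] [ 0.64464934 -0.05545405  0.04      ]
stop base [ 0.64125705 -0.06371313  0.014     ] [ 0.64573078 -0.05576528  0.        ]
jigger [0.74795888 0.10445159 0.        ] [0.75355989 0.11695405 0.        ]
votive [ 0.77542948 -0.07261161  0.05      ]
```

```bash
python3 - <<'E'
from h import *
from scipy.spatial.transform import Rotation as R
o=manip.get_obs();M=np.eye(4);M[:3,:3]=R.from_quat(o['ee_rot']).as_matrix();M[:3,3]=o['position']
T=M@manip.camera_info('wrist')['mount']
print(np.round(M,3))
print('bottle base',plane('wrist',(350,275),0,T),plane('scene',(377,108),0),'top cam',plane('top',(556,437),0.1))
print('shoulder .2', plane('wrist',(368,370),.2,T), plane('wrist',(368,370),.15,T))
print('tank',plane('top',(474,264),.05),'pot',plane('top',(570,215),.1),'shot',plane('top',(424,231),.06))
E
```

```text
[[ 0.957  0.291 -0.     0.182]
 [ 0.291 -0.957  0.001 -0.598]
 [-0.    -0.001 -1.     0.253]
 [ 0.     0.     0.     1.   ]]
bottle base [ 0.10966103 -0.65749799  0.        ] [ 0.08582252 -0.67303401  0.        ] top cam [ 0.14256339 -0.60858108  0.1       ]
shoulder .2 [ 0.13302625 -0.64360801  0.2       ] [ 0.09789465 -0.66283365  0.15      ]
tank [ 0.51145555 -0.44380926  0.05      ] pot [ 0.62200172 -0.64165024  0.1       ] shot [ 0.58366326 -0.32637732  0.06      ]
```

```bash
python3 -m crank '[[-0.48,[0.6,0,0],[0,0,-0.19]],[-0.48,[0.6,0,0],[0,0,-0.19]],[-0.48,[0.6,0,0],[0,0,-0.19]],[-0.48,[0.6,0,0],[0,0,-0.19]],[-0.48,[0.6,0,0],[0,0,-0.19]]]' 40
```

```text
clock: 0.65
position: [0.3778, -0.4654, 0.2528]
ee_rot: [0.866, 0.5, 0.0, -0.0]
ft_force: [0.2, -0.4, -0.3]
grip_width: 0.258
```

```bash
python3 -m crank '[[-0.48,[0.6,0,0],[0,0,-0.19]],[-0.48,[0.6,0,0],[0,0,-0.19]],[-0.48,[0.6,0,0],[0,0,-0.19]],[-0.48,[0,0,0],[0,0,-0.107]],[-0.48,[0,0,0],[0,0,0]]]'
```

```text
clock: 1.15
position: [0.4297, -0.3331, 0.2535]
ee_rot: [0.705, 0.709, -0.0, 0.0]
ft_force: [-1.0, -1.5, -0.8]
grip_width: 0.261
```

```bash
python3 -m crank '[[-0.48,[0.6,0.2,0],[0,0,0]],[-0.48,[0.6,0.2,0],[0,0,0]],[-0.48,[0.6,0.3,0],[0,0,0]],[-0.48,[0,0,0],[0,0,0]],[-0.48,[0,0,0],[0,0,0]]]'; python3 - <<'E'
from h import *
from scipy.spatial.transform import Rotation as R
o=manip.get_obs();M=np.eye(4);M[:3,:3]=R.from_quat(o['ee_rot']).as_matrix();M[:3,3]=o['position']
im=manip.camera('wrist');cv2.imwrite('pics/w1.png',im)
T=M@manip.camera_info('wrist')['mount'];np.save('T1.npy',T)
print(o['position'])
for c,s in red(im,'wrist',(0,640,0,480)): print(c,s,np.round(plane('wrist',c,.017,T),4))
E
```

```text
clock: 1.65
position: [0.4831, -0.1948, 0.2531]
ee_rot: [0.707, 0.707, -0.0, -0.0]
ft_force: [-0.4, -0.7, -0.5]
grip_width: 0.263
[ 0.48314006 -0.19477828  0.25314712]
[280.5  14.2] [ 261    0   39   33 1093] [ 0.4486 -0.0239  0.017 ]
[340.   81.5] [ 322   62   37   40 1161] [ 0.5024 -0.0786  0.017 ]
[418.8 149.9] [401 133  36  35 998] [ 0.5814 -0.1406  0.017 ]
```

View pics/w1.png

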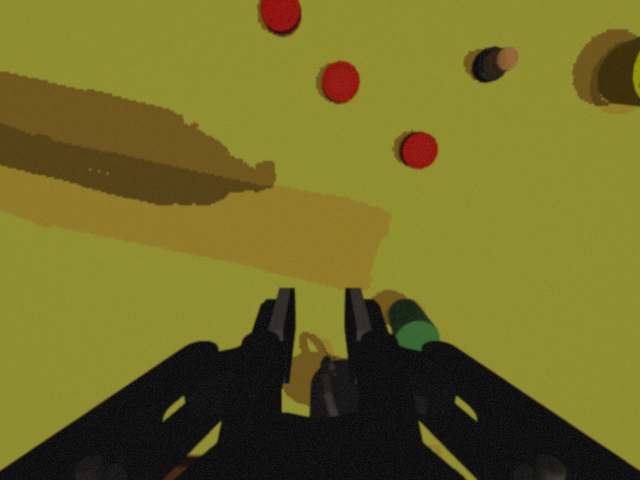

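```bash
python3 -m crank '[[-0.48,[0.5,-0.15,0],[0,0,0]],[-0.48,[0.5,-0.15,0.2],[0,0,0]],[-0.48,[0.5,-0.15,0.4],[0,0,0]],[-0.48,[0,0,0.5],[0,0,0]],[-0.48,[0,0,0],[0,0,0]]]'
```

```text
clock: 2.2
position: [0.4444, -0.0776, 0.1632]
ee_rot: [0.707, 0.707, -0.002, -0.003]
ft_force: [-0.3, 0.7, 0.7]
grip_width: 0.263
```

```bash
python3 -m crank '[[-0.48,[0.05,0.02,0.4],[0,0,0]],[-0.48,[0,0,0.4],[0,0,0]],[-0.48,[0,0,0.4],[0,0,0]],[-0.48,[0,0,0.3],[0,0,0]],[-0.48,[0,0,0],[0,0,0]]]'; python3 - <<'E'
from h import *
o=manip.get_obs();print(o['position'],o['joint_velocities'].round(3))
im=manip.camera('wrist');cv2.imwrite('pics/w2.png',im)
E
```

```text
clock: 2.7
position: [0.4479, -0.0746, 0.0455]
ee_rot: [0.708, 0.706, -0.001, -0.002]
ft_force: [-0.4, 0.1, 0.6]
grip_width: 0.263
[ 0.44790307 -0.07456466  0.04549185] [ 0.004 -0.057 -0.023 -0.04  -0.045  0.047  0.035]
```

View pics/w2.png

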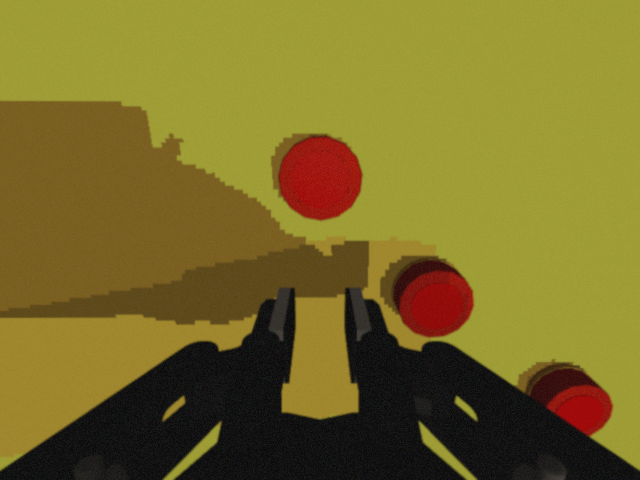

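```bash
python3 -m crank '[[-0.48,[0,0,0.1],[0,0,0]],[-0.48,[0,0,0],[0,0,0]],[-0.48,[0,0,0],[0,0,0]],[-0.48,[0,0,0],[0,0,0]],[-0.48,[0,0,0],[0,0,0]]]'
```

```text
clock: 3.25
position: [0.4493, -0.0726, 0.0394]
ee_rot: [0.706, 0.708, 0.0, 0.0]
ft_force: [0.3, 0.4, 0.3]
grip_width: 0.258
```

```bash
python3 -m crank '[[-0.48,[0,0,0.15],[0,0,0]],[-0.48,[0,0,0],[0,0,0]],[-0.48,[0.1,0,0],[0,0,0]],[-0.48,[0.1,0,0],[0,0,0]],[-0.48,[0.1,0,0],[0,0,0]]]'; python3 -m crank '[[-0.48,[0.12,0,0],[0,0,0]],[-0.48,[0.12,0,0],[0,0,0]],[-0.48,[0.15,0,0],[0,0,0]],[-0.48,[0.15,0,0],[0,0,0]],[-0.48,[0.15,0,0],[0,0,0]]]'; python3 - <<'E'
from h import *
im=manip.camera('wrist');cv2.imwrite('pics/w3.png',im)
E
```

```text
clock: 3.75
position: [0.449, -0.0475, 0.027]
ee_rot: [0.706, 0.708, 0.0, 0.0]
ft_force: [0.2, -0.2, 0.5]
grip_width: 0.254
clock: 4.25
position: [0.4488, 0.0079, 0.0269]
ee_rot: [0.706, 0.708, 0.0, 0.0]
ft_force: [-0.1, -0.3, 0.4]
grip_width: 0.265
```

View pics/w3.png

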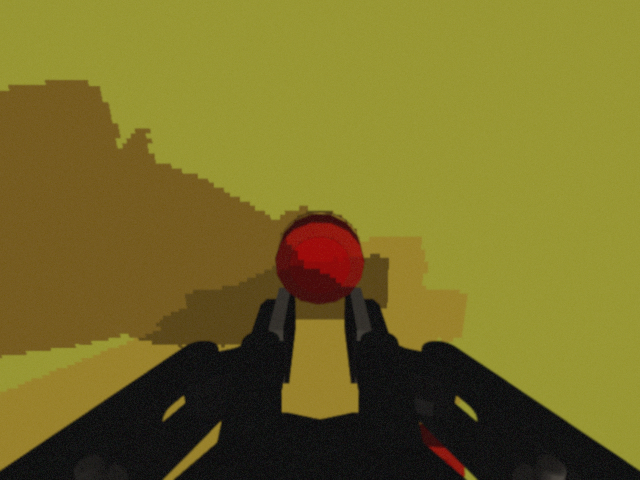

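```bash
python3 -m crank '[[-0.48,[0.18,0,0],[0,0,0]],[-0.48,[0.18,0,0],[0,0,0]],[-0.48,[0.18,0,0],[0,0,0]],[-0.48,[0.18,0,0],[0,0,0]],[-0.48,[0.18,0,0],[0,0,0]]]'; python3 -m crank '[[-0.48,[0.18,0,0],[0,0,0]],[-0.48,[0.18,0,0],[0,0,0]],[-0.48,[0.18,0,0],[0,0,0]],[-0.48,[0.18,0,0],[0,0,0]],[-0.48,[0.18,0,0],[0,0,0]]]'; python3 - <<'E'
from h import *
im=manip.camera('wrist');cv2.imwrite('pics/w4.png',im)
E
```

```text
clock: 4.8
position: [0.4487, 0.0794, 0.0269]
ee_rot: [0.706, 0.708, -0.0, 0.0]
ft_force: [-0.9, 0.9, -0.2]
grip_width: 0.259
clock: 5.3
position: [0.4485, 0.1514, 0.0269]
ee_rot: [0.706, 0.708, -0.0, 0.0]
ft_force: [-0.6, -1.1, -0.8]
grip_width: 0.257
```

View pics/w4.png

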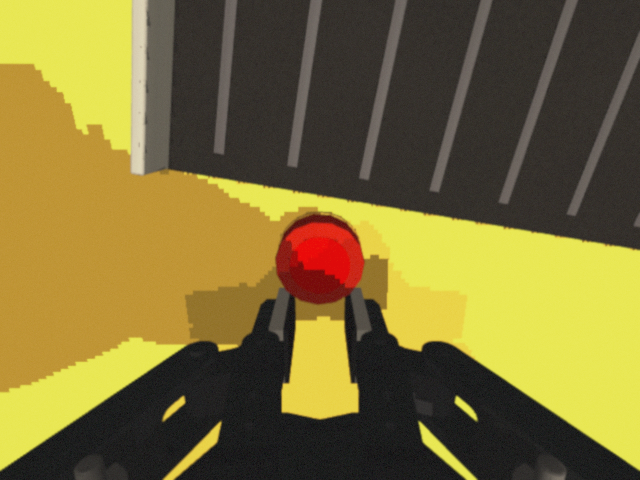

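```bash
python3 -m crank '[[-0.48,[0.18,0,0],[0,0,0]],[-0.48,[0.18,0,0],[0,0,0]],[-0.48,[0.18,0,0],[0,0,0]],[-0.48,[0.18,0,0],[0,0,0]],[-0.48,[0.15,0,0],[0,0,0]]]'; python3 -m crank '[[-0.48,[0.1,0,0],[0,0,0]],[-0.48,[0.05,0,0],[0,0,0]],[-0.48,[0,0,0],[0,0,0]],[-0.48,[-0.3,0,0],[0,0,0]],[-0.48,[-0.5,0,0],[0,0,0]]]'; python3 - <<'E'
from h import *
from scipy.spatial.transform import Rotation as R
o=manip.get_obs();M=np.eye(4);M[:3,:3]=R.from_quat(o['ee_rot']).as_matrix();M[:3,3]=o['position']
im=manip.camera('wrist');cv2.imwrite('pics/w5.png',im)
T=M@manip.camera_info('wrist')['mount']
for c,s in red(im,'wrist',(0,640,0,480)): print(c,s,np.round(plane('wrist',c,.017,T),4))
M[:3,3]=[.4485,.1514,.0269];T=M@manip.camera_info('wrist')['mount']
print('edge',plane('wrist',(169,170),0,T),plane('wrist',(600,242),0,T))
E
```

```text
clock: 5.85
position: [0.4484, 0.2208, 0.0268]
ee_rot: [0.706, 0.708, -0.0, 0.0]
ft_force: [-0.2, -1.0, 0.1]
grip_width: 0.255
clock: 6.35
position: [0.4484, 0.1693, 0.0271]
ee_rot: [0.705, 0.709, 0.001, -0.0]
ft_force: [0.2, -0.7, 0.4]
grip_width: 0.264
[320.3  88.4] [ 269   33  105  113 9199] [0.4484 0.2581 0.017 ]
edge [0.38557148 0.20989891 0.        ] [0.57305207 0.17933763 0.        ]
```

View pics/w5.png

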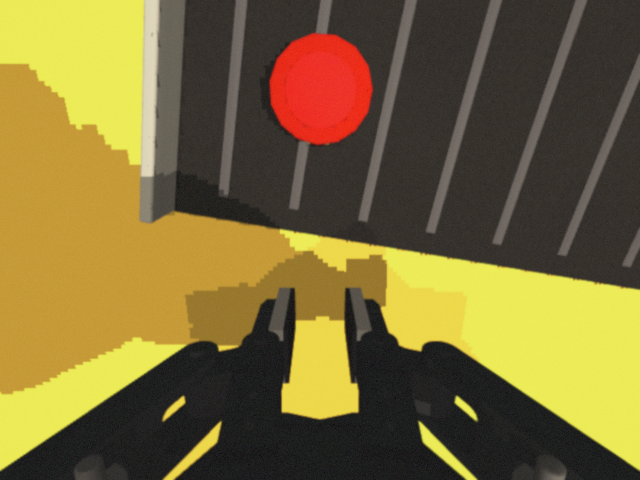

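```bash
python3 -m crank '[[-0.48,[-0.2,0,-0.5],[0,0,0]],[-0.48,[-0.5,0.1,-0.5],[0,0,0]],[-0.48,[-0.6,0.1,0],[0,0,0]],[-0.48,[-0.6,0.1,0],[0,0,0]],[-0.48,[-0.6,0.1,0],[0,0,0]]]'; python3 -m crank '[[-0.48,[-0.6,0.1,0],[0,0,0]],[-0.48,[-0.6,0.1,0],[0,0,0]],[-0.48,[0,0.08,0],[0,0,0]],[-0.48,[0,0,0],[0,0,0]],[-0.48,[0,0,0],[0,0,0]]]'
```

```text
clock: 6.9
position: [0.4799, -0.0295, 0.1024]
ee_rot: [0.707, 0.707, -0.0, 0.001]
ft_force: [0.2, -0.5, 0.5]
grip_width: 0.256
clock: 7.4
position: [0.5022, -0.1217, 0.1018]
ee_rot: [0.706, 0.708, 0.0, -0.0]
ft_force: [-0.1, 0.5, -0.1]
grip_width: 0.26
```

```bash
python3 -m crank '[[-0.48,[-0.1,0,0],[0,0,0]],[-0.48,[0,0,0.4],[0,0,0]],[-0.48,[0,0,0.4],[0,0,0]],[-0.48,[0,0,0.14],[0,0,0]],[-0.48,[0,0,0],[0,0,0]]]'; python3 - <<'E'
from h import *
im=manip.camera('wrist');cv2.imwrite('pics/w6.png',im)
print(red(im,'wrist',(0,640,0,480)),manip.get_obs()['position'])
E
```

```text
clock: 7.9
position: [0.5014, -0.13, 0.0256]
ee_rot: [0.706, 0.708, -0.001, -0.001]
ft_force: [0.3, -0.7, -0.0]
grip_width: 0.263
[(array([322.9, 193.4]), array([ 277,  146,   94,   95, 6839], dtype=int32)), (array([510.1, 339.4]), array([ 467,  297,   85,   82, 4696], dtype=int32))] [ 0.5024564  -0.13023919  0.02697914]
```

View pics/w6.png

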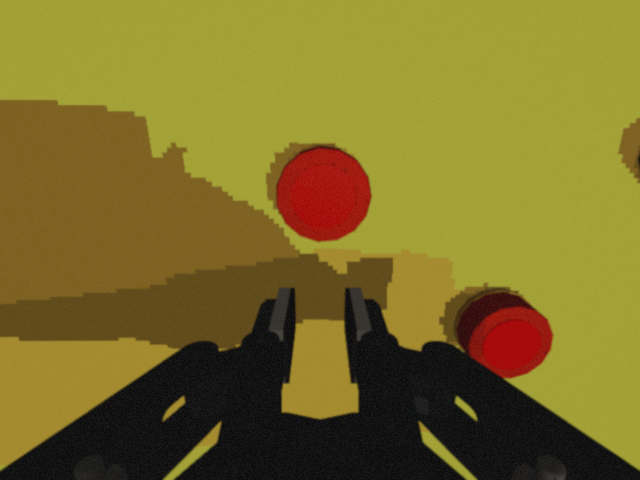

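```bash
python3 -m crank '[[-0.48,[0.1,0,0],[0,0,0]],[-0.48,[0.1,0,0],[0,0,0]],[-0.48,[0.12,0,0],[0,0,0]],[-0.48,[0.15,0,0],[0,0,0]],[-0.48,[0.18,0,0],[0,0,0]]]'; python3 -m crank '[[-0.48,[0.18,0,0],[0,0,0]],[-0.48,[0.18,0,0],[0,0,0]],[-0.48,[0.18,0,0],[0,0,0]],[-0.48,[0.18,0,0],[0,0,0]],[-0.48,[0.18,0,0],[0,0,0]]]'; python3 -m crank '[[-0.48,[0.18,0,0],[0,0,0]],[-0.48,[0.18,0,0],[0,0,0]],[-0.48,[0.18,0,0],[0,0,0]],[-0.48,[0.18,0,0],[0,0,0]],[-0.48,[0.18,0,0],[0,0,0]]]'; python3 - <<'E'
from h import *
im=manip.camera('wrist');cv2.imwrite('pics/w7.png',im)
E
```

```text
clock: 8.45
position: [0.5026, -0.0776, 0.027]
ee_rot: [0.706, 0.708, 0.0, 0.0]
ft_force: [-0.5, -0.1, -0.4]
grip_width: 0.258
clock: 8.95
position: [0.5021, -0.005, 0.0267]
ee_rot: [0.706, 0.708, -0.0, -0.0]
ft_force: [0.5, -0.9, 0.7]
grip_width: 0.262
clock: 9.45
position: [0.5018, 0.067, 0.0267]
ee_rot: [0.706, 0.708, -0.0, -0.0]
ft_force: [-0.6, -0.3, -0.3]
grip_width: 0.263
```

View pics/w7.png

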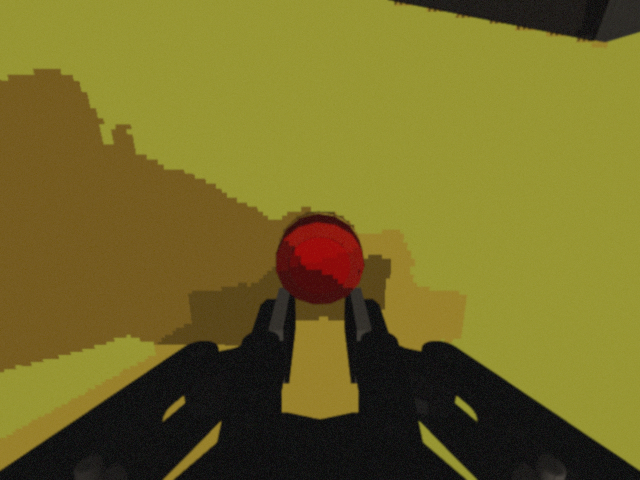

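```bash
python3 -m crank '[[-0.48,[0.18,0,0],[0,0,0]],[-0.48,[0.18,0,0],[0,0,0]],[-0.48,[0.18,0,0],[0,0,0]],[-0.48,[0.18,0,0],[0,0,0]],[-0.48,[0.18,0,0],[0,0,0]]]'; python3 -m crank '[[-0.48,[0.18,0,0],[0,0,0]],[-0.48,[0.18,0,0],[0,0,0]],[-0.48,[0.18,0,0],[0,0,0]],[-0.48,[0.18,0,0],[0,0,0]],[-0.48,[0.12,0,0],[0,0,0]]]'; python3 -m crank '[[-0.48,[0.05,0,0],[0,0,0]],[-0.48,[0,0,0],[0,0,0]],[-0.48,[-0.3,0,0],[0,0,0]],[-0.48,[-0.5,0,0],[0,0,0]],[-0.48,[0,0,0],[0,0,0]]]'; python3 - <<'E'
from h import *
im=manip.camera('wrist');cv2.imwrite('pics/w8.png',im)
E
```

```text
clock: 10.0
position: [0.5017, 0.1383, 0.0266]
ee_rot: [0.706, 0.708, -0.0, 0.0]
ft_force: [0.9, 0.1, -0.3]
grip_width: 0.26
clock: 10.5
position: [0.5018, 0.2063, 0.0267]
ee_rot: [0.706, 0.708, 0.0, -0.0]
ft_force: [-0.1, -0.7, 0.8]
grip_width: 0.261
clock: 11.0
position: [0.5025, 0.1379, 0.0261]
ee_rot: [0.709, 0.705, -0.002, 0.001]
ft_force: [0.2, -0.0, -1.5]
grip_width: 0.26
```

View pics/w8.png

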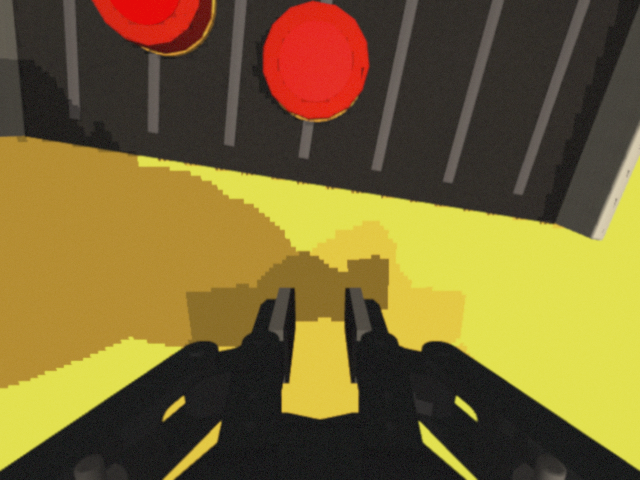

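```bash
python3 -m crank '[[-0.48,[-0.2,0,-0.5],[0,0,0]],[-0.48,[-0.4,0,-0.45],[0,0,0]],[-0.48,[-0.58,0.15,0],[0,0,0]],[-0.48,[-0.58,0.15,0],[0,0,0]],[-0.48,[-0.58,0.15,0],[0,0,0]]]'; python3 -m crank '[[-0.48,[-0.58,0.18,0],[0,0,0]],[-0.48,[-0.58,0.18,0],[0,0,0]],[-0.48,[-0.58,0.18,0],[0,0,0]],[-0.48,[0,0,0],[0,0,0]],[-0.48,[0,0,0],[0,0,0]]]'
```

```text
clock: 11.55
position: [0.5388, -0.0442, 0.1034]
ee_rot: [0.706, 0.708, 0.0, 0.001]
ft_force: [1.8, 0.1, 0.6]
grip_width: 0.263
clock: 12.05
position: [0.5818, -0.1825, 0.1023]
ee_rot: [0.707, 0.707, 0.0, -0.0]
ft_force: [-0.2, 0.9, -0.4]
grip_width: 0.256
```

```bash
python3 -m crank '[[-0.48,[-0.12,0,0],[0,0,0]],[-0.48,[0,0,0.4],[0,0,0]],[-0.48,[0,0,0.4],[0,0,0]],[-0.48,[0,0,0.14],[0,0,0]],[-0.48,[0,0,0],[0,0,0]]]'; python3 - <<'E'
from h import *
from scipy.spatial.transform import Rotation as R
o=manip.get_obs();M=np.eye(4);M[:3,:3]=R.from_quat(o['ee_rot']).as_matrix();M[:3,3]=o['position']
im=manip.camera('wrist');cv2.imwrite('pics/w9.png',im)
T=M@manip.camera_info('wrist')['mount']
print(o['position'])
for c,s in red(im,'wrist',(0,640,0,480)): print(c,s,np.round(plane('wrist',c,.017,T),4))
M[:3,3]=[.5025,.1379,.0265];T=M@manip.camera_info('wrist')['mount']
print('corner',plane('wrist',(558,222),0,T),plane('wrist',(25,136),0,T))
E
```

```text
clock: 12.55
position: [0.5809, -0.1903, 0.0263]
ee_rot: [0.706, 0.708, -0.001, -0.001]
ft_force: [-0.1, -1.2, 0.3]
grip_width: 0.26
[ 0.58085991 -0.19026635  0.0262911 ]
[322.7 199.2] [ 276  153   93   93 6694] [ 0.5821 -0.1402  0.017 ]
corner [0.60606192 0.1748822  0.        ] [0.38331801 0.20980214 0.        ]
```

View pics/w9.png

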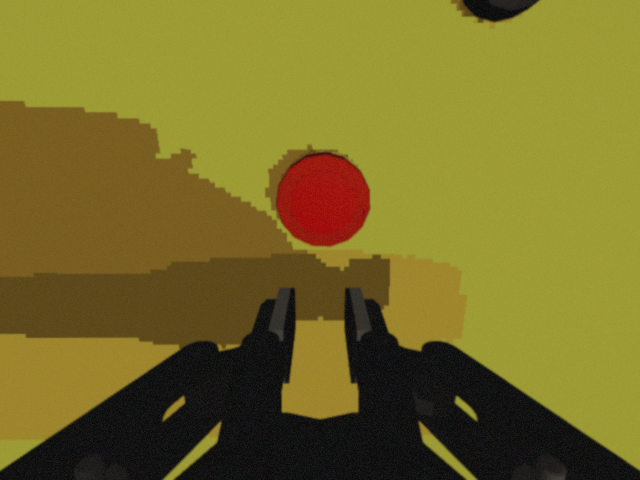

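```bash
python3 -m crank '[[-0.48,[0.1,0,0],[0,0,0]],[-0.48,[0.1,0,0],[0,0,0]],[-0.48,[0.12,-0.01,0],[0,0,0]],[-0.48,[0.15,-0.03,0],[0,0,0]],[-0.48,[0.18,-0.04,0],[0,0,0]]]'; python3 - <<'E'
from h import *
cv2.imwrite('pics/w10.png',manip.camera('wrist')); cv2.imwrite('pics/s10.png',manip.camera('scene')[180:330,200:500].repeat(2,0).repeat(2,1))
E
```

```text
clock: 13.1
position: [0.5752, -0.1382, 0.0278]
ee_rot: [0.706, 0.708, 0.0, 0.0]
ft_force: [-0.6, -0.5, -0.9]
grip_width: 0.261
```

View pics/w10.png

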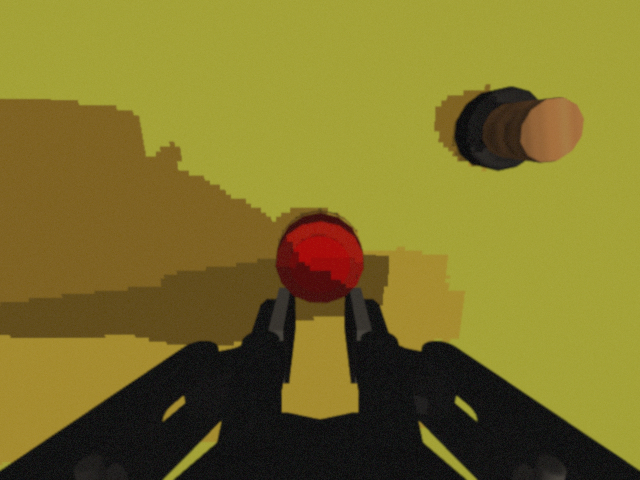

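View pics/s10.png

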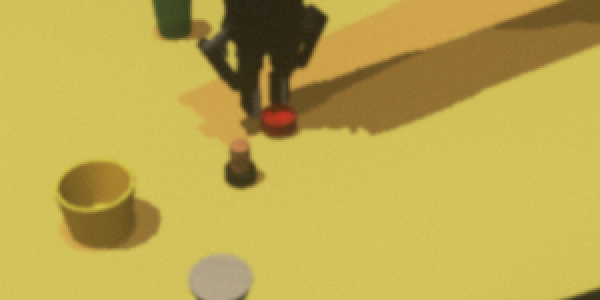

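```bash
python3 -m crank '[[-0.48,[0.15,-0.05,0],[0,0,0]],[-0.48,[0.15,-0.05,0],[0,0,0]],[-0.48,[0.15,-0.05,0],[0,0,0]],[-0.48,[0.18,-0.05,0],[0,0,0]],[-0.48,[0.18,-0.02,0],[0,0,0]]]'; python3 - <<'E'
from h import *
cv2.imwrite('pics/w11.png',manip.camera('wrist')); cv2.imwrite('pics/s11.png',manip.camera('scene')[180:330,200:500].repeat(2,0).repeat(2,1))
E
```

```text
clock: 13.7
position: [0.5571, -0.0732, 0.0275]
ee_rot: [0.706, 0.708, -0.0, -0.0]
ft_force: [1.0, 0.5, 0.3]
grip_width: 0.261
```

View pics/w11.png

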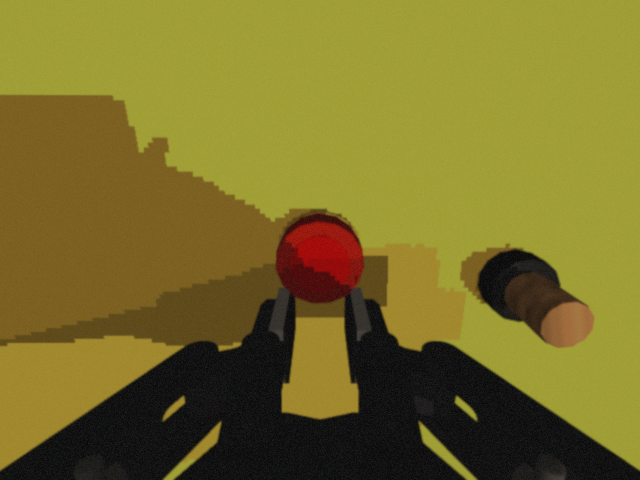

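View pics/s11.png

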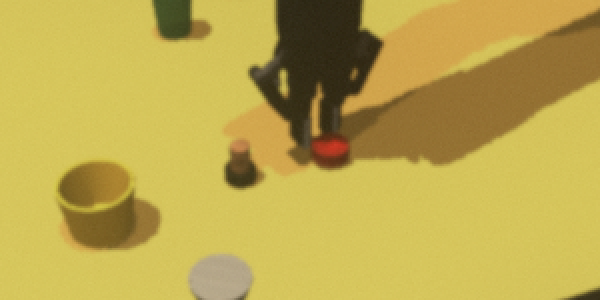

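```bash
python3 -m crank '[[-0.48,[0.18,0,0],[0,0,0]],[-0.48,[0.18,0,0],[0,0,0]],[-0.48,[0.18,0,0],[0,0,0]],[-0.48,[0.18,0,0],[0,0,0]],[-0.48,[0.18,0,0],[0,0,0]]]'; python3 -m crank '[[-0.48,[0.18,0,0],[0,0,0]],[-0.48,[0.18,0,0],[0,0,0]],[-0.48,[0.18,0,0],[0,0,0]],[-0.48,[0.18,0,0],[0,0,0]],[-0.48,[0.18,0,0],[0,0,0]]]'; python3 - <<'E'
from h import *
cv2.imwrite('pics/w12.png',manip.camera('wrist')); cv2.imwrite('pics/s12.png',manip.camera('scene'))
E
```

```text
clock: 14.3
position: [0.5575, -0.001, 0.0275]
ee_rot: [0.706, 0.708, 0.0, 0.0]
ft_force: [0.8, 0.5, -0.9]
grip_width: 0.263
clock: 14.8
position: [0.5573, 0.0707, 0.0275]
ee_rot: [0.706, 0.708, 0.0, 0.0]
ft_force: [0.3, 0.1, 0.5]
grip_width: 0.264
```

View pics/w12.png

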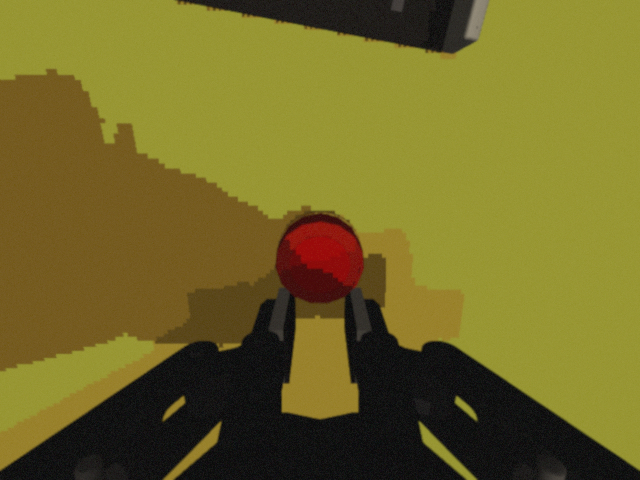

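View pics/s12.png

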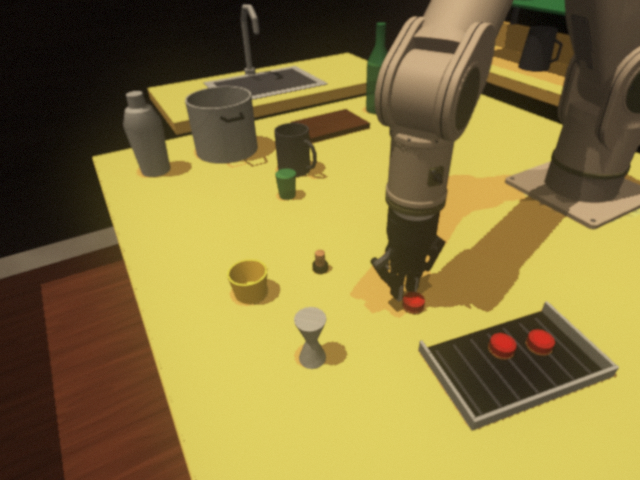

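```bash
python3 -m crank '[[-0.48,[0.18,0,0],[0,0,0]],[-0.48,[0.18,0,0],[0,0,0]],[-0.48,[0.18,0,0],[0,0,0]],[-0.48,[0.18,0,0],[0,0,0]],[-0.48,[0.18,0,0],[0,0,0]]]'; python3 -m crank '[[-0.48,[0.18,0,0],[0,0,0]],[-0.48,[0.18,0,0],[0,0,0]],[-0.48,[0.18,0,0],[0,0,0]],[-0.48,[0.14,0,0],[0,0,0]],[-0.48,[0.05,0,0],[0,0,0]]]'; python3 -m crank '[[-0.48,[0,0,0],[0,0,0]],[-0.48,[-0.3,0,0],[0,0,0]],[-0.48,[-0.6,0,0],[0,0,0]],[-0.48,[-0.4,0,-0.4],[0,0,0]],[-0.48,[0,0,-0.6],[0,0,0]]]';  python3 -m crank '[[-0.48,[-0.4,0,-0.4],[0,0,0]],[-0.48,[-0.4,0,-0.4],[0,0,0]],[-0.48,[-0.4,0,-0.4],[0,0,0]],[-0.48,[-0.4,0,0],[0,0,0]],[-0.48,[0,0,0],[0,0,0]]]'; python3 - <<'E'
from h import *
cv2.imwrite('pics/t13.png',manip.camera('top')); cv2.imwrite('pics/s13.png',manip.camera('scene'))
for n,z in(('top',.018),('scene',.014)):
    im=cv2.imread(f'pics/{n[0]}13.png')
    for c,s in red(im,n,(60,620,100,480)):
        P=plane(n,c,z)
        d=P[:2]-np.array([.494,.192]); print(n,c,s[4],P.round(4),'tray x, depth past mouth',(d@[.987,-.161]).round(4),(d@[.161,.987]).round(4))
E
```

```text
clock: 15.4
position: [0.5571, 0.143, 0.0275]
ee_rot: [0.706, 0.708, 0.0, -0.0]
ft_force: [-0.1, -0.2, -0.2]
grip_width: 0.262
clock: 15.9
position: [0.5568, 0.2017, 0.0275]
ee_rot: [0.706, 0.708, 0.0, -0.0]
ft_force: [-0.6, 0.3, 0.5]
grip_width: 0.261
clock: 16.4
position: [0.5559, 0.0881, 0.1055]
ee_rot: [0.709, 0.705, -0.004, -0.001]
ft_force: [1.1, 0.4, 0.7]
grip_width: 0.26
clock: 16.9
position: [0.5577, -0.0388, 0.2043]
ee_rot: [0.709, 0.705, -0.001, 0.002]
ft_force: [-0.6, 0.2, -0.5]
grip_width: 0.257
top [178.8 239.4] 196 [0.5573 0.2242 0.018 ] tray x, depth past mouth 0.0573 0.042
top [174.3 263.4] 203 [0.5028 0.2328 0.018 ] tray x, depth past mouth 0.0021 0.0417
top [163.4 287.1] 200 [0.4489 0.2559 0.018 ] tray x, depth past mouth -0.0548 0.0558
scene [540.6 340.4] 506 [0.4488 0.2607 0.014 ] tray x, depth past mouth -0.0556 0.0605
scene [502.6 344.1] 505 [0.5018 0.2377 0.014 ] tray x, depth past mouth 0.0003 0.0463
scene [470.9 355. ] 490 [0.5557 0.2289 0.014 ] tray x, depth past mouth 0.0549 0.0464
```

View pics/t13.png

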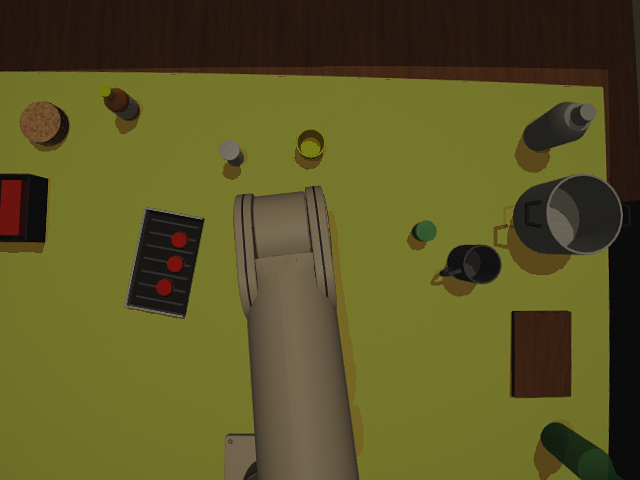

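View pics/s13.png

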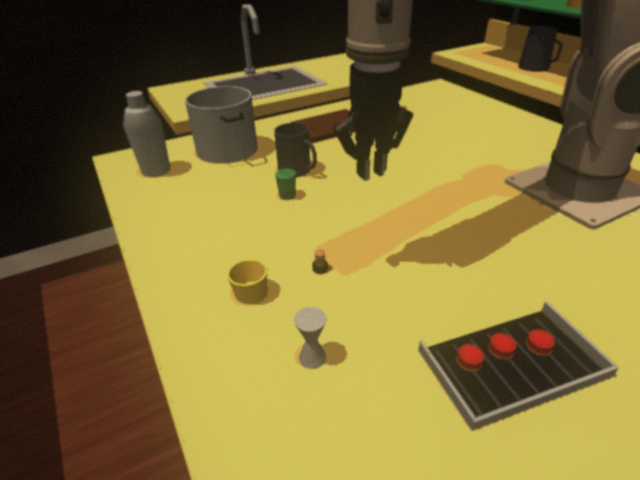

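All three caps lie in the tray, 42 to 60 mm past the mouth line (18 mm is the minimum). The stopper at scene (320,262) and the glassware are where they started, and the arm is clear.

```bash
python3 - <<'E'
from workcell import manip
print(manip.hand_in(),manip.get_obs()['clock'])
E
```

```text
the job is handed in; nothing more can be done
the job is handed in; nothing more can be done
```

All three red caps are in the catch tray, and I handed the job in at about 17 s of the 67 s allowed. I pushed each cap along the counter between the two nearly shut fingertips, one cap at a time, and never lifted one.

**Caps:** in the last top and scene pictures their centres are 42 to 60 mm past the open side, where 18 mm is enough to be wholly inside. They sit at about -55, 0 and +56 mm across the 220 mm width, so they are clear of the side walls and of each other.

**Everything else:** the stopper, shot glass, tankard, votive and jigger look unmoved in the last scene picture. In the last top picture the arm hid the stopper, so for that one I relied on the scene view. The readings after each move showed no contact force above about 2 N, and the arm was well clear of everything at hand-in.

**Disagreements:**
- The two fixed cameras put the caps about 3 mm apart and the tray's edges up to about 12 mm apart in y. I used the wrist camera's reading of the open side instead.
- The wrist camera put the tray's inner width at about 225 mm, against the 220 mm stated.
- The caps' measured height was about 14 mm, because the two views mix top and side, against 18 mm for the top face.

The margins above are larger than these differences, except that I measured them from the wrist camera's mouth line; on the scene camera's line the caps would still be wholly inside.

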